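Start the UV lamp of a viewing cabinet

TASK

Start the UV viewing of the dish, pushing and pressing with the fingertips and picking nothing up: push the cabinet's open black tray fully home, then press the coloured half of the green (mains) rocker fully down, then the coloured half of the violet (UV lamp) rocker fully down. Leave the white rocker off, do not touch the dish in the tray, leave the other things on the bench where they stand, and finish clear of everything.

Things in the scene. Friction and masses are not known exactly. Their poses are not given: they have to be found in the camera images.
- cabinet: white and teal viewing cabinet, fixed, 240 mm wide, 250 deep; origin on the bench under the middle of its front face, x into the cabinet (away from the robot, turned up to 0.2 rad), z up. Front face 98 mm high; above it the top slopes back at 32 degrees to 200 mm, with a black visor 85 mm and more behind the face, up to 235 mm high. Stands left or right of the control box
- tray (a joint): how far the cabinet's sliding tray stands open, m: 0 = fully home (rigid stop), at most 0.12; it starts 0.06 to 0.11 open, slides along the cabinet's x with about 3 N of friction and stays where it is left
- tray_face (a point): centre of the outer (robot-side) face of the tray's upright black front plate, 60 mm above the bench (frame as the cabinet's). The plate is 200 mm wide, 14 mm thick, from 19 to 85 mm above the bench; the tray behind it has 20 mm walls. With the tray home this face stands 14 mm in front of the cabinet's front face.
- tray_dish: closed culture dish with a bluish lid, 90 mm across, 15 mm high, loose, lying in the tray 28 mm above the bench, partly under the cabinet; origin under its centre. It rides in with the tray.
- control_box: grey box, fixed, 120 (x) by 220 (y) by 70 mm high; origin on the bench under its centre, x away from the robot (turned up to 0.3 rad), z up. On top three rockers in a row along y, 60 mm apart, in any order, pivots above the box's middle line, 84 mm above the bench; black bezels 62 by 39 mm, 8 high. Each rocker's coloured half is on the far side (+x), the black half nearer the robot
- mains_rocker (a joint): green (mains) rocker: joint value 0 = off, 0.4 rad = fully on; it grows as the coloured half is pressed down, takes about 3 N at the press point and stays where it is left (friction, no spring, no snap)
- uv_rocker (a joint): violet (UV lamp) rocker: joint value 0 = off, 0.4 rad = fully on; it grows as the coloured half is pressed down, takes about 3 N at the press point and stays where it is left (friction, no spring, no snap)
- white_rocker (a joint): white (white light) rocker, to be left off: joint value 0 = off, 0.4 rad = fully on; it grows as the coloured half is pressed down, takes about 3 N at the press point and stays where it is left (friction, no spring, no snap)
- mains_press (a point): point on top of the green half (26 long, 28 wide, 8 mm thick) of the green-and-black rocker, on its centre line; x runs from black to green. Off (0 to 0.03): frame parallel to the control box, the half slopes up 0.4 rad outwards, the point lies 15 mm out from and 10.7 mm above the pivot. On: the half is level, its top 88 mm above the bench, the point 18 mm out from the pivot
- uv_press (a point): point on top of the violet half (26 long, 28 wide, 8 mm thick) of the violet-and-black rocker, on its centre line; x runs from black to violet. Off (0 to 0.03): frame parallel to the control box, the half slopes up 0.4 rad outwards, the point lies 15 mm out from and 10.7 mm above the pivot. On: the half is level, its top 88 mm above the bench, the point 18 mm out from the pivot
- white_press (a point): point on top of the white half (26 long, 28 wide, 8 mm thick) of the white-and-black rocker, on its centre line; x runs from black to white. Off (0 to 0.03): frame parallel to the control box, the half slopes up 0.4 rad outwards, the point lies 15 mm out from and 10.7 mm above the pivot. On: the half is level, its top 88 mm above the bench, the point 18 mm out from the pivot
- rinse_bottle: white bottle with a blue cap, 60 mm across, 165 mm tall, loose, standing between the cabinet and the control box; origin under its centre
- cream_tub: white tub with a green lid, 76 mm across, 70 mm tall, loose, standing at one side; origin under its centre
- dish_stack: stack of four culture dishes with pinkish lids in one piece, 90 mm across, 60 mm tall, loose, standing at one side; origin under its centre
- marker: white and green marker pen, 140 mm long and 15 mm thick, lying loose between cabinet and control box but nearer the robot, pointing about along x; origin at the middle of its underside

How it is judged:
By the outcome, as a careful person would: the job done as asked, in the order asked, and still so for the second after the job is handed in, with the robot touching nothing.
It also fails if it takes over 54 s, if anything falls off the work surface, if the arm or the gripper's body presses on something with over 40 N, if the wrist force passes 120 N, or if a joint passes its speed limit or range.

ROBOT

A 7-joint arm with a two-finger parallel gripper is mounted at the origin on the work surface. World frame = base frame: x ahead of the robot, y to its left, z up, the work surface at z = 0. Lengths are in m, angles in rad, forces in N, time in s.
With the tool pointing down it reaches from about 0.425 to 0.925 m from the base axis. Payload 6.8 kg.
Tool frame: the origin (TCP) lies between the finger pads; the fingertips stand r.tips_ahead ahead of it and the grasp point (between the pads) lies 5 mm behind it (r.tips_ahead is the distance from the TCP to the fingertips, in m); z points along the fingers, y is the line along which they close (so a half turn about z gives the same grasp; the last joint's range is limited). The gripper opens to 85 mm and grips with 20 to 120 N. Pads are 22 mm wide; open, the fingers measure 114 mm over their backs; the gripper's body (76 mm by 85 mm) begins 54 mm behind the grasp point. The pads swing forward as they close: fully open they stand 13 mm farther back than shut.
Start: joints at [-1.344, 0.477, 0.022, 1.555, -0.011, 1.109, -0.083], TCP at [0.222, 0.638, 0.217] pointing down, gripper open.
Joint ranges: [-2.96, 2.96], [-0.34, 2.1], [-1.41, 1.46], [0.24, 2.44], [-1.37, 4.51], [0.17, 1.92], [-2.96, 2.96]. Speed limits (rad/s): [2.39, 2.39, 3.14, 3.14, 3.14, 3.14, 3.14].

INTERFACE

Orientations are given as a rotation vector (axis times angle).
In Python, from bench import r gives the robot as it stands.
- The arm moves only by the tool move_arm, never from a script. Its argument "rows" is one flat list of numbers, 4 for each row, row after row: the shift along the tool's x, y, z in cm, then the turn about the tool's z in degrees. In form: [tx, ty, tz, twist, tx, ty, tz, twist, ...]. A call has 1 to 10 rows; each row is the pose to reach, as a shift and turn from the pose commanded when the call began, along the tool's axes at that moment; what a row does not reach only later rows make up. A row lasts 1/8 s, in which the tool goes at most 62.5 mm and 10.7 degrees, less where a joint would pass 70% of its speed; a pose out of reach is approached as far as the arm can. A call with a gripper value outside its range is refused whole. "fingers" is the opening, from 0 (shut) to 1 (fully open), set as the call begins (left out, the last holds). The fingers move at their own pace and stop on an object; "newtons" is the grip in N (left out, the last holds). Time passes only in rows, so rows that repeat a pose let the fingers close. It gives the time, the measured TCP pose, the force, the opening and the grip force at its end, in the units of the state.
- r.get_obs(): the state, without advancing time (a new reading comes with each control period).
- r.grab_frame(name): name is "scene" or "side" or "wrist"; returns the picture (400x640x3 uint8, blue, green, red); there is no depth.
- r.camera_params(name): a dict with "fx", "fy", "cx", "cy" (pixels), "k1" (the pictures are not rectified: a ray, as slopes to the right and down, at radius r is drawn at 1 + k1 r^2 times it, then the intrinsics apply), "world_from_camera" (4x4, takes a point from camera to world coordinates). Camera axes: x right, y down, z forward; pixel columns grow to the right and rows downward; lengths in m; the calibration is good to about 2 mm. A picture is of the moment at which its call begins: read the wrist's pose just before it. camera_params takes no time and is no camera call; for the wrist camera it gives the pose at the moment of the call.
- r.hand_in(): hands the job in; it is judged then, once.
The state is a dict: "clock": time; "joints": joint angles; "qvel": joint speeds; "tau": joint torques, N m; "tcp_pos": TCP position; "orientation": TCP orientation; "contact_force": force on the tool from outside, world axes, zero at the start; "moment": the same for the moment, N m; "grip_width": finger opening in m; "gripper_force": force on a finger pad.
Only numpy, scipy, OpenCV 4.12 (cv2) and the standard library are available. Lean on these libraries where they do the work, as an engineer would, in place of code of your own. Each camera call takes 0.05 s, during which the arm holds its last target. There are 200 camera calls.

## Working session

There is one attempt and no reset: what is moved stays moved. The work goes in short steps, Python scripts to look and compute and a tool call to move; the robot and the scene stay as the last step left them, time stands still between calls to the robot, and variables do not carry over. Pictures are saved under pics/ and viewed, at most 10 in all, crops included, and the job is handed in when it is done.

Besides the shell and the picture viewer there is one more tool, called after ">>>" in YAML: its name, and indented under it one key for each argument. move_arm: Moves the arm, as the interface text tells. Its arguments: {"type":"object","properties":{"rows":{"type":"array"},"fingers":{"type":"number"},"newtons":{"type":"number"}},"required":["rows"]}

```bash
mkdir -p pics; ls; python3 - <<'E'
from bench import r
import cv2
o=r.get_obs();print(o['clock'],o['tcp_pos'],o['orientation'],o['grip_width'],r.tips_ahead)
for n in("scene","side"):
    cv2.imwrite(f"pics/{n}0.png",r.grab_frame(n));p=r.camera_params(n);print(n,p)
E
```

```text
pics
0.0 [0.22161393 0.63692069 0.21611314] [-5.23399856e-01 -3.09751860e+00  2.89474680e-03] 0.08552162200836157 0.014
scene {'fx': 428.2564058671994, 'fy': 428.2564058671994, 'cx': 322.02982065799307, 'cy': 198.60777853407427, 'k1': -0.07817959486768512, 'world_from_camera': array([[-0.61687438,  0.65595691, -0.43495579,  1.07639277],
       [ 0.78705629,  0.51614955, -0.33783434,  0.42556856],
       [ 0.00289747, -0.55073604, -0.83467444,  1.13069502],
       [ 0.        ,  0.        ,  0.        ,  1.        ]])}
side {'fx': 450.46703055835223, 'fy': 450.46703055835223, 'cx': 325.8320685753679, 'cy': 197.16972687166302, 'k1': -0.04780260741621789, 'world_from_camera': array([[ 0.98197461, -0.07876257,  0.17182064,  0.27360684],
       [-0.18757913, -0.51784473,  0.83465616, -1.18266176],
       [ 0.02323675, -0.85184112, -0.52328459,  0.82526914],
       [ 0.        ,  0.        ,  0.        ,  1.        ]])}
```

View pics/scene0.png

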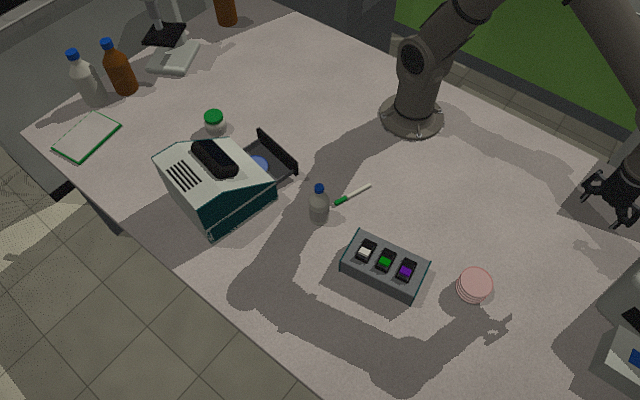

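View pics/side0.png

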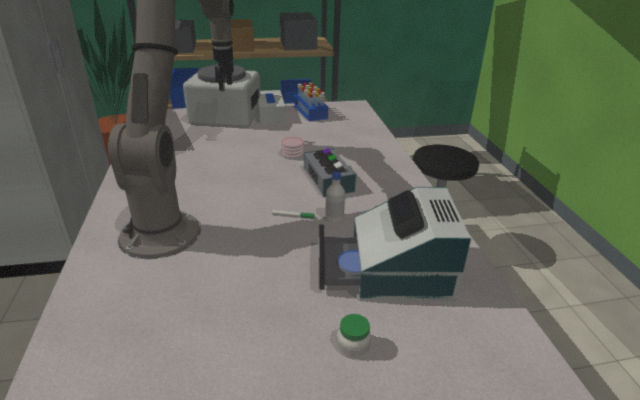

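The scene view shows the cabinet at left with its tray open (plate about (258,130)-(298,175)). The box is at right, with white (365,252), green (385,260) and violet (407,270). The bottle is at (319,205) and the marker at (352,195). The side view agrees. I'll enlarge both views to measure.

```bash
cat > h.py <<'E'
import numpy as np,cv2
from bench import r
def ray(n,uv,P=None):
    p=P or r.camera_params(n)
    K=np.array([[p['fx'],0,p['cx']],[0,p['fy'],p['cy']],[0,0,1]])
    d=cv2.undistortPoints(np.array([[uv]],float),K,np.array([p['k1'],0,0,0,0.]))[0,0]
    T=p['world_from_camera'];return T[:3,3],T[:3,:3]@np.array([d[0],d[1],1])
def onz(n,uv,z,P=None):
    o,d=ray(n,uv,P);return o+d*(z-o[2])/d[2]
def tri(uv1,uv2):
    o,d=ray("scene",uv1);q,e=ray("side",uv2)
    s=np.linalg.lstsq(np.c_[d,-e],q-o,rcond=None)[0];a=o+d*s[0];b=q+e*s[1]
    return (a+b)/2,np.linalg.norm(a-b)
E
python3 - <<'E'
from h import *
a=cv2.imread('pics/scene0.png');b=cv2.imread('pics/side0.png')
c=cv2.resize(a[110:310,150:450],None,fx=2.6,fy=2.6,interpolation=2);d=cv2.resize(b[130:310,265:485],None,fx=3.2,fy=3.2,interpolation=2)
cv2.imwrite('pics/sc.png',cv2.convertScaleAbs(c,alpha=1.7));cv2.imwrite('pics/si.png',cv2.convertScaleAbs(d,alpha=1.7))
for n,im in(("scene",a),("side",b)):
    h=cv2.cvtColor(im,cv2.COLOR_BGR2HSV)
    for nm,lo,hi in(("green",(50,120,50),(75,255,255)),("violet",(130,120,50),(155,255,255))):
        m=cv2.inRange(h,lo,hi);k,l,s,ce=cv2.connectedComponentsWithStats(m)
        for i in range(1,k):
            if s[i,4]>12:print(n,nm,s[i],ce[i].round(1),onz(n,ce[i],.0947).round(3))
E
```

```text
scene green [204 109  19  16 221] [213.1 115.9] [ 0.501 -0.485  0.095]
scene green [ 51 123  71  42 198] [ 91.1 146.7] [ 0.84  -0.704  0.095]
scene green [334 196  13  10  53] [340.2 200. ] [0.508 0.051 0.095]
scene green [378 256  13  11  91] [384.2 261.1] [0.591 0.258 0.095]
scene violet [399 265  13  12 100] [405.  270.8] [0.581 0.317 0.095]
side green [328 155   8   5  27] [331.4 157.1] [0.586 0.253 0.095]
side green [302 214  11   3  20] [307.4 214.6] [ 0.442 -0.104  0.095]
side green [341 315  28  21 478] [354.4 325.2] [ 0.476 -0.538  0.095]
side violet [323 148   7   6  27] [326.3 150.4] [0.578 0.31  0.095]
```

View pics/sc.png

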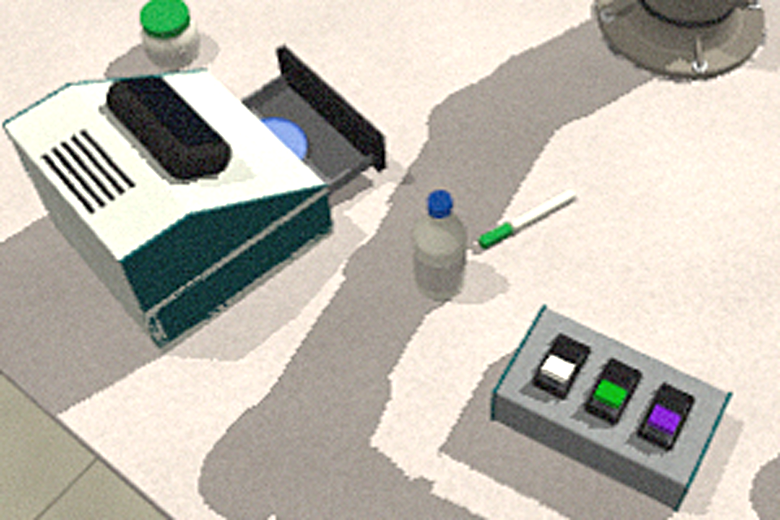

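View pics/si.png

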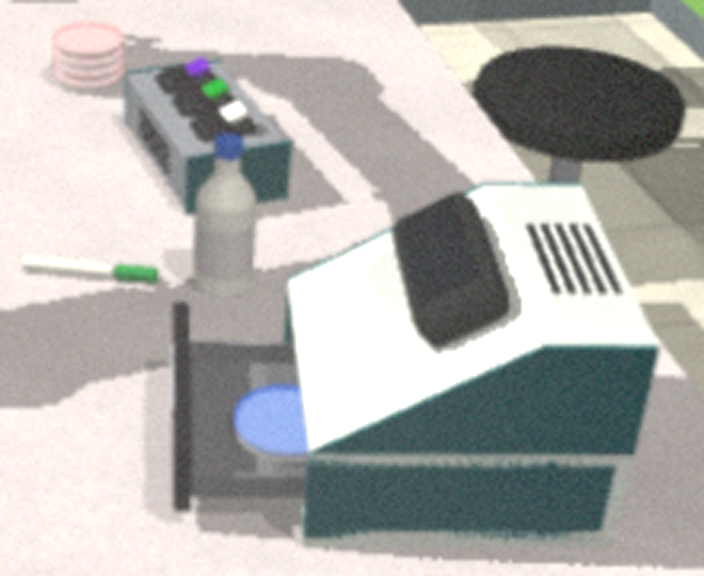

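```bash
python3 - <<'E'
from h import *
S=lambda u,v:(150+(u+.5)/2.6-.5,110+(v+.5)/2.6-.5)
D=lambda u,v:(265+(u+.5)/3.2-.5,130+(v+.5)/3.2-.5)
f=lambda n,p,z:onz(n,p,z)[:2].round(3)
bx=[onz("scene",S(*p),.07) for p in((545,308),(731,395),(683,480),(495,392))]
print("box",np.round(bx,3),"centre",np.mean(bx,0).round(3))
e=bx[1]-bx[0];e2=bx[2]-bx[3];print("len",np.linalg.norm(e),np.linalg.norm(e2),"yaw",np.arctan2(-e[0],e[1]),np.arctan2(-e2[0],e2[1]))
print("plate top scene",f("scene",S(284,46),.085),f("scene",S(386,152),.085))
print("plate top side",f("side",D(175,303),.085),f("side",D(188,303),.085),f("side",D(176,492),.085), "bot",f("side",D(175,510),.019))
print("cab face top",f("side",D(288,281),.098),f("side",D(308,450),.098),f("scene",S(328,187),.098))
print("bottle cap",tri(S(440,204),D(228,147)),"marker",f("scene",S(575,195),.008),f("scene",S(480,244),.008))
im=cv2.imread('pics/scene0.png');h=cv2.cvtColor(im,cv2.COLOR_BGR2HSV)
print("tub",f("scene",(213,116),.07),"stack",f("scene",(474,283),.06))
g=tri((384.2,261.1),(331.4,157.1));v=tri((405,270.8),(326.3,150.4));w=tri(S(559,369),D(233,111));print("g",g,"v",v,"w",w)
E
```

```text
box [[0.537 0.142 0.07 ]
 [0.502 0.356 0.07 ]
 [0.613 0.365 0.07 ]
 [0.652 0.159 0.07 ]] centre [0.576 0.255 0.07 ]
len 0.21734536298251805 0.2101833110547759 yaw 0.16230170198886237 0.18415498726223373
plate top scene [ 0.439 -0.335] [ 0.489 -0.124]
plate top side [ 0.47  -0.145] [ 0.482 -0.147] [ 0.428 -0.387] bot [ 0.437 -0.337]
cab face top [ 0.574 -0.145] [ 0.533 -0.372] [ 0.575 -0.137]
bottle cap (array([0.5473181 , 0.00329462, 0.15708707]), np.float64(0.00048282059267567873)) marker [0.352 0.061] [0.482 0.013]
tub [ 0.488 -0.507] stack [0.48 0.48]
g (array([0.58797035, 0.258188  , 0.09111453]), np.float64(0.0023668575708952473)) v (array([0.57905833, 0.31673359, 0.09143296]), np.float64(0.0002578289657819646)) w (array([0.59759914, 0.20071495, 0.09060928]), np.float64(0.0008291485559975081))
```

```bash
cat >> h.py <<'E'
from scipy.spatial.transform import Rotation as R
def plan(pts,yaw=None):
    """shifts in tool axes (cm) to world points; yaw = wanted heading of -tool x"""
    o=r.get_obs();M=R.from_rotvec(o['orientation']).as_matrix()
    hd=np.arctan2(-M[1,0],-M[0,0])
    print('t',round(o['clock'],2),'tcp',o['tcp_pos'].round(4),'head',hd.round(3),'F',o['contact_force'].round(1),'z axis',M[:,2].round(3))
    for p in pts:print(p,'->',(M.T@(np.array(p)-o['tcp_pos'])*100).round(2),'twist',None if yaw is None else np.degrees(-(yaw-hd)).round(1))
E
python3 -c "
from h import *
plan([(.48,.35,.3),(.42,-.1,.3),(.405,-.231,.3)],-.175)"
```

```text
t 0.1 tcp [0.2216 0.637  0.2162] head -0.335 F [-0.2 -0.7  0.2] z axis [-0.    -0.002 -1.   ]
(0.48, 0.35, 0.3) -> [-33.83 -18.63  -8.34] twist -9.2
(0.42, -0.1, 0.3) -> [-42.95 -63.11  -8.27] twist -9.2
(0.405, -0.231, 0.3) -> [-45.84 -75.97  -8.25] twist -9.2
```

>>> move_arm:
  rows: [-8, -4, -8.3, 0, -13, -7, -8.3, 0, -18, -10, -8.3, 0, -23, -13, -8.3, 0, -28, -16, -8.3, 0, -33, -19, -8.3, -9, -35, -24, -8.3, -9, -36, -30, -8.3, -9, -37, -36, -8.3, -9, -38, -42, -8.3, -9]
  fingers: 0

```text
clock: 1.35
tcp_pos: [0.4436, 0.1229, 0.2998]
orientation: [-0.279, -3.129, 0.0]
contact_force: [1.5, -0.5, 0.1]
grip_width: -0.0
gripper_force: 0.0
```

```bash
python3 -c "
from h import *
plan([(.405,-.231,.3)],-.175)"
```

```text
t 1.35 tcp [0.4436 0.1229 0.2998] head -0.178 F [ 1.5 -0.5  0.1] z axis [-0. -0. -1.]
(0.405, -0.231, 0.3) -> [-2.470e+00 -3.552e+01 -1.000e-02] twist -0.2
```

>>> move_arm:
  rows: [-0.5, -6, 0, 0, -0.5, -11, 0, 0, -1, -16, 0, 0, -1, -21, 0, 0, -1.5, -26, 0, 0, -2, -31, 0, 0, -2.5, -34.5, 0, 0, -2.5, -34.5, 0, 0, -2.5, -34.5, 0, 0]

```text
clock: 2.48
tcp_pos: [0.4077, -0.218, 0.2997]
orientation: [-0.278, -3.128, -0.001]
contact_force: [0.0, 0.6, -1.0]
grip_width: -0.0001
gripper_force: 0.0
```

```bash
python3 - <<'E'
from h import *
import json
plan([(.405,-.231,.3),(.405,-.231,.07)],-.175)
p=r.camera_params("wrist");im=r.grab_frame("wrist")
p['world_from_camera']=p['world_from_camera'].tolist();json.dump(p,open('w1.json','w'));print(p)
cv2.imwrite('pics/w1.png',im)
E
```

```text
t 2.48 tcp [ 0.4077 -0.218   0.2997] head -0.177 F [ 0.   0.6 -1. ] z axis [-0.001  0.001 -1.   ]
(0.405, -0.231, 0.3) -> [ 0.04 -1.33 -0.03] twist -0.1
(0.405, -0.231, 0.07) -> [ 2.000e-02 -1.340e+00  2.297e+01] twist -0.1
{'fx': 311.164666149208, 'fy': 311.164666149208, 'cx': 319.8045911363837, 'cy': 201.9548138215141, 'k1': -0.026679049977290772, 'world_from_camera': [[0.1759655310177876, 0.9460849014473353, 0.271954943229594, 0.33757873152588075], [0.9843963286661227, -0.16911675678266336, -0.04861471674267074, -0.20560288339670046], [-1.5115083774593733e-06, 0.27626596212471993, -0.9610812235024758, 0.4559642255536133], [0.0, 0.0, 0.0, 1.0]]}
```

View pics/w1.png

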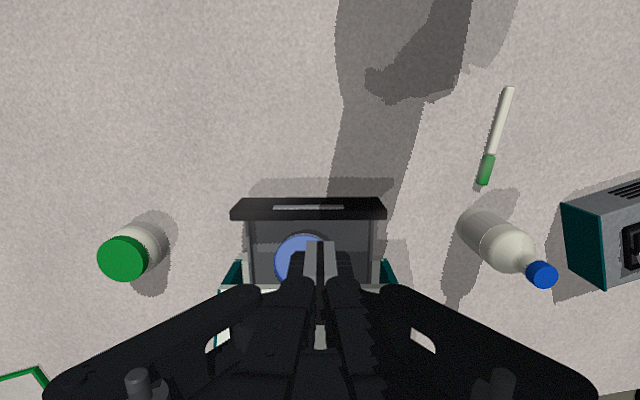

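The wrist view shows the tray plate with its inner top edge near row 219, columns 231 to 386. The dish is behind it at (300,255), and the way down in front of it is free.

```bash
python3 - <<'E'
from h import *
import json
p=json.load(open('w1.json'));p['world_from_camera']=np.array(p['world_from_camera'])
g=cv2.imread('pics/w1.png').max(2);print(g[188:226,255].tolist(),g[188:226,370].tolist(),g[215,222:240].tolist(),g[215,378:396].tolist())
for q,z in(((231,219),.085),((386,218.5),.085),((231,207),.085),((240,197.5),.019),((376,197.5),.019)):print(q,onz("wrist",q,z,p).round(3))
E
```

```text
[154, 157, 159, 158, 152, 149, 149, 149, 158, 118, 53, 59, 63, 58, 62, 59, 60, 54, 56, 57, 52, 52, 51, 55, 56, 50, 55, 50, 51, 46, 52, 46, 58, 63, 76, 80, 70, 72] [89, 89, 90, 90, 92, 94, 95, 95, 69, 17, 4, 15, 11, 11, 14, 5, 12, 16, 0, 4, 12, 21, 11, 22, 17, 27, 21, 27, 31, 21, 21, 29, 45, 50, 48, 50, 48, 55] [170, 172, 171, 177, 176, 181, 196, 148, 34, 54, 53, 54, 51, 56, 53, 52, 52, 53] [32, 37, 34, 35, 41, 40, 40, 42, 32, 110, 128, 130, 125, 114, 151, 161, 180, 184]
(231, 219) [ 0.445 -0.339  0.085]
(386, 218.5) [ 0.479 -0.146  0.085]
(231, 207) [ 0.429 -0.335  0.085]
(240, 197.5) [ 0.434 -0.341  0.019]
(376, 197.5) [ 0.469 -0.146  0.019]
```

```bash
python3 -c "
from h import *
plan([(.404,-.233,.072),(.450,-.241,.072),(.5407,-.2546,.072)],-.175)"
```

```text
t 2.52 tcp [ 0.4079 -0.2176  0.2998] head -0.176 F [-0.1  0.5  0.1] z axis [-0.001  0.001 -1.   ]
(0.404, -0.233, 0.072) -> [ 0.1  -1.6  22.78] twist -0.1
(0.45, -0.241, 0.072) -> [-4.57 -1.58 22.78] twist -0.1
(0.5407, -0.2546, 0.072) -> [-13.74  -1.33  22.77] twist -0.1
```

>>> move_arm:
  rows: [0.2, -1.5, 3, 0, 0.2, -1.5, 7, 0, 0.2, -1.5, 11, 0, 0.2, -1.5, 15, 0, 0.2, -1.5, 19, 0, 0.2, -1.5, 22, 0, 0.2, -1.5, 22.8, 0, 0.2, -1.5, 22.8, 0, 0.2, -1.5, 22.8, 0]

```text
clock: 3.65
tcp_pos: [0.4042, -0.2333, 0.0732]
orientation: [0.278, 3.127, -0.0]
contact_force: [0.3, -0.3, 1.0]
grip_width: -0.0004
gripper_force: 0.0
```

>>> move_arm:
  rows: [-0.7, 0, 0, 0, -1.4, 0, 0, 0, -2, 0, 0, 0, -2.5, 0, 0, 0, -3, 0, 0, 0, -3.5, 0, 0, 0, -4, 0, 0, 0, -4.5, 0, 0, 0, -5, 0, 0, 0, -5.5, 0, 0, 0]

```text
clock: 4.9
tcp_pos: [0.4577, -0.2429, 0.0721]
orientation: [0.279, 3.129, 0.0]
contact_force: [-0.3, -0.3, 0.1]
grip_width: -0.0002
gripper_force: 0.0
```

```bash
python3 -c "
from h import *
plan([(.5407,-.2546,.072)],-.175)"
```

```text
t 4.9 tcp [ 0.4577 -0.2429  0.0721] head -0.178 F [-0.3 -0.3  0.1] z axis [ 0.  0. -1.]
(0.5407, -0.2546, 0.072) -> [-8.38  0.32  0.01] twist -0.2
```

```bash
python3 - <<'E'
from h import *
a=r.grab_frame("scene")[100:240,150:330];b=r.grab_frame("side")[170:320,290:470]
f=lambda i:cv2.convertScaleAbs(cv2.resize(i,(400,330),interpolation=2),alpha=1.7)
cv2.imwrite('pics/p2.png',np.hstack([f(a),f(b)]));print(r.get_obs()['contact_force'])
E
```

```text
[0.73432747 0.13410204 0.27301745]
```

View pics/p2.png

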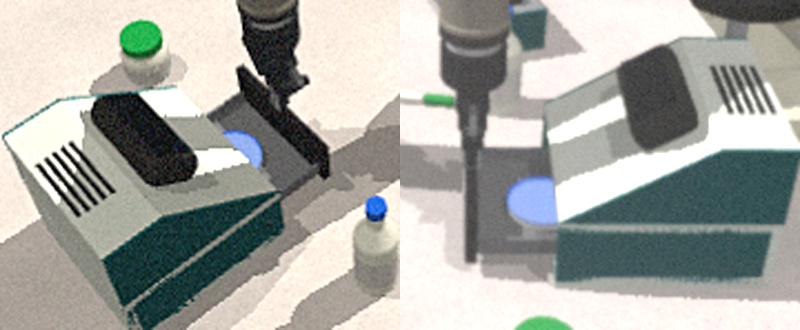

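The fingertips stand on the robot side of the plate, about touching it, with finger at (285,95) in the left half and (470,150) in the right half. I'll push on.

>>> move_arm:
  rows: [-0.5, 0, 0, 0, -1, 0, 0, 0, -1.5, 0, 0, 0, -2, 0, 0, 0, -2.5, 0, 0, 0, -3, 0, 0, 0, -3.5, 0, 0, 0, -4, 0, 0, 0, -4.5, 0, 0, 0, -5, 0, 0, 0]

```text
clock: 6.25
tcp_pos: [0.5069, -0.2518, 0.0721]
orientation: [0.279, 3.129, 0.0]
contact_force: [0.1, -1.0, -0.2]
grip_width: -0.0
gripper_force: 0.0
```

```bash
python3 -c "
from h import *
plan([(.5407,-.2546,.072)],-.175)"
```

```text
t 6.25 tcp [ 0.5069 -0.2518  0.0721] head -0.178 F [ 0.1 -1.  -0.2] z axis [ 0.  0. -1.]
(0.5407, -0.2546, 0.072) -> [-3.38  0.32  0.01] twist -0.2
```

```bash
python3 - <<'E'
from h import *
a=r.grab_frame("scene")[100:240,150:330];b=r.grab_frame("side")[170:320,290:470]
f=lambda i:cv2.convertScaleAbs(cv2.resize(i,(400,330),interpolation=2),alpha=1.7)
cv2.imwrite('pics/p3.png',np.hstack([f(a),f(b)]));o=r.get_obs();print(o['contact_force'],o['moment'])
E
```

```text
[-0.08720419  0.39081857 -0.79812595] [-0.03922355  0.02294525 -0.02512176]
```

View pics/p3.png

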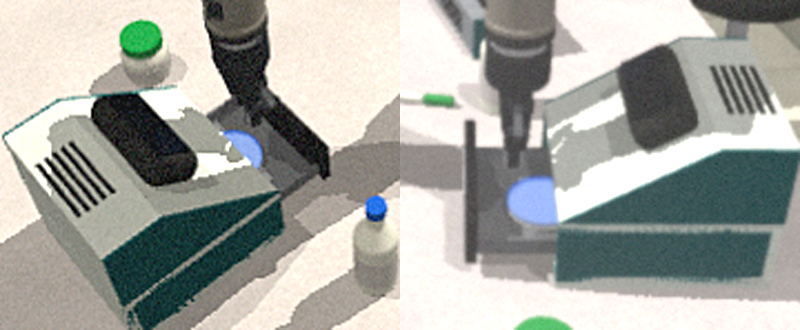

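The fingers show at (515,140) in the right half, behind the plate at column 470, and the tray has not moved. So they have passed above the plate. I'll check the actual tip height from both views.

```bash
python3 - <<'E'
from h import *
A=lambda u,v:(150+u*.45,100+v*140/330);B=lambda u,v:(290+(u-400)*.45,170+v*150/330)
print("tip?",tri(A(268,120),B(514,165)))
# project the reported tip
o=r.get_obs();t=o['tcp_pos']-[0,0,.014]
for n in("scene","side"):
    p=r.camera_params(n);c=np.linalg.inv(p['world_from_camera'])
    for q in(t,t+[0,0,.05],np.array([.450,-.241,.085]),np.array([.450,-.241,.06])):
        K=np.array([[p['fx'],0,p['cx']],[0,p['fy'],p['cy']],[0,0,1]])
        print(n,q.round(3),cv2.projectPoints(q[None],cv2.Rodrigues(c[:3,:3])[0],c[:3,3],K,np.array([p['k1'],0,0,0.]))[0].ravel().round(1))
i=cv2.imread('pics/w1.png');print(i[200:222:2,300].tolist(),i[200:222:2,260].tolist())
a=cv2.convertScaleAbs(r.grab_frame("wrist"),alpha=1.5);b=cv2.convertScaleAbs(cv2.resize(r.grab_frame("side")[190:300,300:410],(400,400),interpolation=2),alpha=1.7)
cv2.imwrite('pics/p4.png',np.hstack([cv2.resize(a[:,120:520],(400,400)),b]))
E
```

```text
tip? (array([ 0.50201303, -0.24026366,  0.08491299]), np.float64(0.024216391669643737))
scene [ 0.507 -0.252  0.058] [264.4 157.4]
scene [ 0.507 -0.252  0.108] [262.6 147.3]
scene [ 0.45  -0.241  0.085] [278.  142.8]
scene [ 0.45  -0.241  0.06 ] [278.6 147.8]
side [ 0.507 -0.252  0.058] [339.5 253.7]
side [ 0.507 -0.252  0.108] [340.2 238.9]
side [ 0.45  -0.241  0.085] [318.1 245.4]
side [ 0.45  -0.241  0.06 ] [318.  252.8]
[[30, 33, 36], [30, 33, 32], [34, 31, 33], [117, 116, 116], [131, 131, 130], [16, 16, 16], [33, 31, 30], [32, 26, 31], [28, 26, 29], [25, 22, 22], [59, 57, 56]] [[60, 58, 60], [55, 54, 54], [51, 51, 52], [55, 55, 53], [47, 49, 52], [49, 48, 50], [58, 52, 56], [47, 48, 51], [47, 46, 46], [45, 46, 45], [55, 56, 55]]
```

View pics/p4.png

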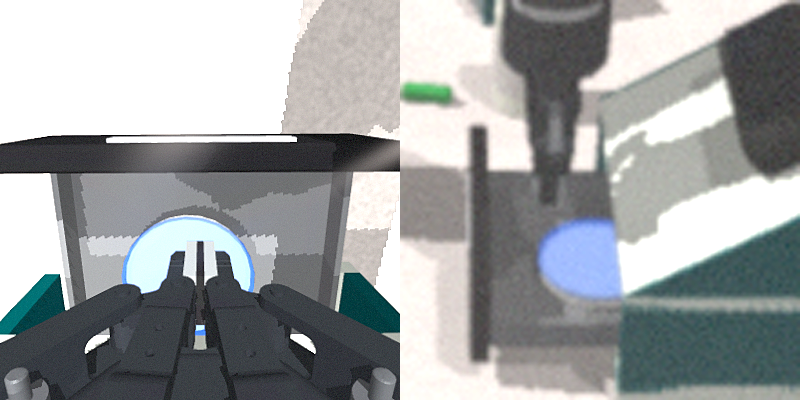

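The zoomed side view puts the visible tips at (550,205), which is z of about 0.083. The plate top is at 0.085, so the shut tips really sit about at or above the TCP and cleared the plate. I'll rise, back out, and measure the tip height in front of the tray.

>>> move_arm:
  rows: [0, 0, -2, 0, 0, 0, -5, 0, 0, 0, -8, 0, 3, 0, -8, 0, 6, 0, -8, 0, 9, 0, -8, 0, 11, 0, -8, 0, 11, 0, -8, 0, 11, 0, -8, 0]

```text
clock: 7.58
tcp_pos: [0.3994, -0.2324, 0.1524]
orientation: [0.278, 3.128, -0.0]
contact_force: [0.5, 0.6, -0.4]
grip_width: 0.0
gripper_force: 0.0
```

```bash
python3 - <<'E'
from h import *
plan([(.400,-.233,.072)],-.175)
cv2.imwrite('sideA.png',r.grab_frame("side"));cv2.imwrite('sceneA.png',r.grab_frame("scene"))
o=r.get_obs();print(o['tcp_pos'],o['joints'])
for n in("scene","side"):
    im=cv2.imread(n+'A.png')
    p=r.camera_params(n);c=np.linalg.inv(p['world_from_camera']);K=np.array([[p['fx'],0,p['cx']],[0,p['fy'],p['cy']],[0,0,1]])
    q=o['tcp_pos'];uv=cv2.projectPoints(np.array([q-[0,0,.014],q,q+[0,0,.014],q+[0,0,.06]]),cv2.Rodrigues(c[:3,:3])[0],c[:3,3],K,np.array([p['k1'],0,0,0.]))[0][:,0]
    print(n,uv.round(1).tolist())
    u,v=uv[1].astype(int);cr=cv2.resize(im[v-40:v+40,u-40:u+40],(400,400),interpolation=0);cr=cv2.convertScaleAbs(cr,alpha=1.7)
    for i,w in enumerate(uv):cv2.circle(cr,tuple(int(x) for x in (w-[u-40,v-40]+.5)*5),4,[(0,0,255),(0,255,255),(0,255,0),(255,0,0)][i],1)
    cv2.imwrite(n+'C.png',cr)
cv2.imwrite('pics/p5.png',np.hstack([cv2.imread('sceneC.png'),cv2.imread('sideC.png')]))
E
```

```text
t 7.58 tcp [ 0.3994 -0.2324  0.1524] head -0.177 F [ 0.5  0.6 -0.4] z axis [ 0.001 -0.    -1.   ]
(0.4, -0.233, 0.072) -> [-0.06 -0.05  8.04] twist -0.1
[ 0.39937972 -0.23250267  0.15222647] [-0.1974173   0.24357888  0.68697361  2.14849267 -0.21159883  0.81372209
  2.01491581]
scene [[289.3, 123.3], [289.0, 120.2], [288.7, 117.0], [287.8, 106.3]]
side [[298.7, 229.1], [298.7, 224.7], [298.6, 220.3], [298.5, 205.2]]
```

View pics/p5.png

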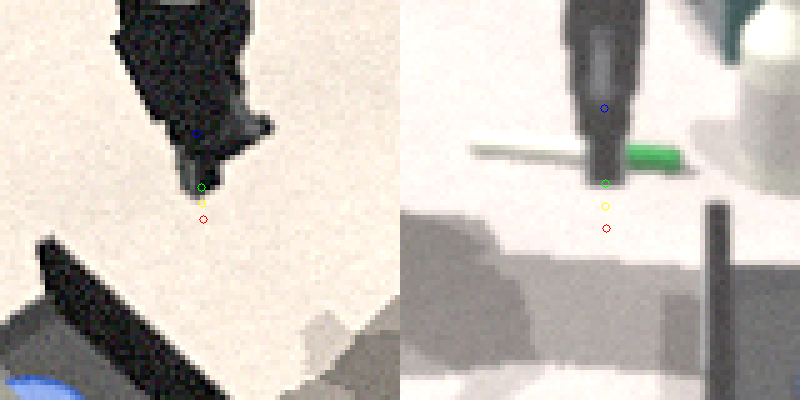

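Both views show the tips about 12 mm above the reported TCP, where the interface says 14 mm below it: the fingers end at the green mark (605,184) in the right half. I'll plan with tip z = TCP z + 0.012.

>>> move_arm:
  rows: [0, 0, 3, 0, 0, 0, 6, 0, 0, 0, 9, 0, 0, 0, 10.4, 0, 0, 0, 10.4, 0, -1, 0, 10.4, 0, -2, 0, 10.4, 0, -3, 0, 10.4, 0, -3.5, 0, 10.4, 0, -3.5, 0, 10.4, 0]

```text
clock: 8.93
tcp_pos: [0.4332, -0.2386, 0.0481]
orientation: [0.278, 3.129, -0.0]
contact_force: [-0.3, -0.2, -0.3]
grip_width: 0.0001
gripper_force: 0.0
```

>>> move_arm:
  rows: [-0.4, 0, 0, 0, -0.8, 0, 0, 0, -1.2, 0, 0, 0, -1.6, 0, 0, 0, -2, 0, 0, 0, -2.5, 0, 0, 0, -3, 0, 0, 0, -3.5, 0, 0, 0, -4, 0, 0, 0, -4.5, 0, 0, 0]

```text
clock: 10.18
tcp_pos: [0.4773, -0.2463, 0.048]
orientation: [-0.278, -3.129, -0.0]
contact_force: [-2.8, 2.7, -0.5]
grip_width: 0.0006
gripper_force: 1.4
```

```bash
python3 - <<'E'
from h import *
plan([(.5407,-.2546,.048)],-.175)
E
```

```text
t 10.18 tcp [ 0.4773 -0.2463  0.048 ] head -0.178 F [-2.8  2.7 -0.5] z axis [-0.  0. -1.]
(0.5407, -0.2546, 0.048) -> [-6.39  0.3  -0.01] twist -0.1
```

Contact: about 3 N against the tray. I'll continue.

>>> move_arm:
  rows: [-0.5, 0, 0, 0, -1, 0, 0, 0, -1.5, 0, 0, 0, -2, 0, 0, 0, -2.5, 0, 0, 0, -3, 0, 0, 0, -3.5, 0, 0, 0, -4, 0, 0, 0, -4.3, 0, 0, 0, -4.6, 0, 0, 0]

```text
clock: 11.42
tcp_pos: [0.5225, -0.2547, 0.0481]
orientation: [0.279, 3.129, 0.0]
contact_force: [-2.3, 2.1, -0.2]
grip_width: 0.0004
gripper_force: 1.3
```

>>> move_arm:
  rows: [-0.2, 0, 0, 0, -0.3, 0, 0, 0, -0.4, 0, 0, 0, -0.5, 0, 0, 0, -0.5, 0, 0, 0]

```text
clock: 12.05
tcp_pos: [0.5274, -0.2556, 0.0481]
orientation: [0.279, 3.129, -0.0]
contact_force: [-1.4, 2.3, 0.4]
grip_width: -0.0001
gripper_force: 0.9
```

>>> move_arm:
  rows: [-0.2, 0, 0, 0, -0.4, 0, 0, 0, -0.6, 0, 0, 0, -0.6, 0, 0, 0]

```text
clock: 12.55
tcp_pos: [0.5286, -0.2559, 0.0475]
orientation: [-0.28, -3.121, -0.004]
contact_force: [-13.5, 4.6, 10.3]
grip_width: 0.0002
gripper_force: 7.3
```

It stopped firmly at the expected home position with 13 N. I'll back off, rise and check the gap numerically.

>>> move_arm:
  rows: [1, 0, 0, 0, 3, 0, 0, 0, 6, 0, 0, 0, 9, 0, 0, 0, 11, 0, -5, 0, 11, 0, -11, 0, 11, 0, -17, 0, 11, 0, -22, 0, 11, 0, -22, 0, 11, 0, -22, 0]

```text
clock: 13.8
tcp_pos: [0.425, -0.2371, 0.2678]
orientation: [0.279, 3.128, 0.0]
contact_force: [-1.0, 0.2, -1.2]
grip_width: 0.0
gripper_force: 0.0
```

```bash
python3 - <<'E'
from h import *
plan([(.49,.0,.27)])
P=r.camera_params("wrist");w=r.grab_frame("wrist");s=r.grab_frame("side")
cv2.imwrite('w2.png',w);cv2.imwrite('s2.png',s)
def proj(p,q):
    c=np.linalg.inv(p['world_from_camera']);K=np.array([[p['fx'],0,p['cx']],[0,p['fy'],p['cy']],[0,0,1]])
    return cv2.projectPoints(np.array(q,float)[None],cv2.Rodrigues(c[:3,:3])[0],c[:3,3],K,np.array([p['k1'],0,0,0.]))[0].ravel()
cx=np.array([np.cos(.176),-np.sin(.176),0]);cy=np.array([np.sin(.176),np.cos(.176),0])
# sample profiles along cabinet x at lateral offsets, z=.085 plane
o=np.array([.5545,-.257,0])
for n,p,im in(("wrist",P,w),("side",r.camera_params("side"),s)):
  g=im.max(2)
  for l in(-.08,-.06,.06,.08):
    row=[]
    for d in np.arange(-.06,.021,.004):
        u,v=proj(p,o+cx*d+cy*l+[0,0,.085]);row.append(int(cv2.getRectSubPix(g,(1,1),(u,v))[0,0]) if 0<u<639 and 0<v<399 else -1)
    print(n,l,row)
f=lambda i:cv2.convertScaleAbs(cv2.resize(i,(400,330),interpolation=2),alpha=1.7)
cv2.imwrite('pics/p6.png',np.hstack([f(w[150:315,220:420]),f(s[200:310,300:433])]))
E
```

```text
t 13.8 tcp [ 0.425  -0.2371  0.2678] head -0.178 F [-1.   0.2 -1.2] z axis [ 0.001  0.    -1.   ]
(0.49, 0.0, 0.27) -> [-2.2  24.48 -0.21] twist None
wrist -0.08 [171, 143, 144, 147, 32, 19, 22, 26, 21, 19, 18, 25, 29, 26, 13, 148, 73, 26, 24, 31, 22]
wrist -0.06 [149, 152, 140, 153, 22, 22, 18, 21, 21, 17, 12, 29, 29, 27, 23, 143, 138, 207, 23, 28, 27]
wrist 0.06 [92, 90, 91, 95, 6, 17, 5, 8, 11, 11, 10, 14, 19, 18, 20, 84, 83, 119, 53, 27, 30]
wrist 0.08 [91, 93, 86, 98, 6, 7, 14, 11, 8, 14, 11, 9, 17, 17, 35, 77, 26, 28, 32, 26, 27]
side -0.08 [151, 150, 149, 148, 134, 121, 110, 101, 99, 89, 55, 49, 47, 48, 46, 88, 162, 174, 175, 174, 173]
side -0.06 [105, 105, 104, 97, 84, 85, 86, 85, 84, 79, 61, 60, 50, 48, 49, 89, 159, 173, 174, 174, 174]
side 0.06 [151, 152, 150, 152, 151, 150, 149, 152, 148, 148, 133, 76, 46, 47, 49, 73, 99, 106, 116, 139, 160]
side 0.08 [151, 150, 148, 149, 151, 150, 151, 151, 151, 151, 149, 108, 52, 46, 48, 69, 95, 100, 103, 99, 100]
```

View pics/p6.png

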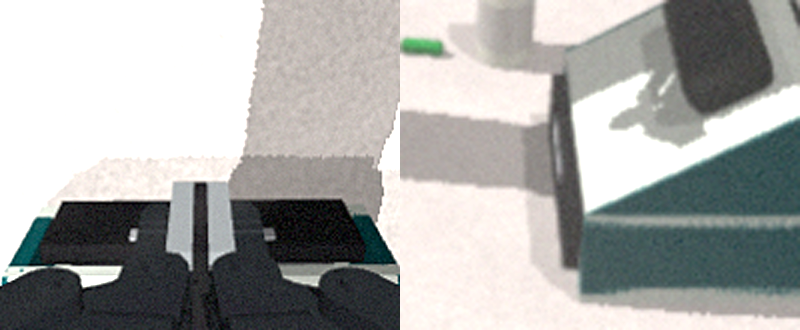

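The tray plate sits flush against the cabinet: in the right half it spans columns 553 to 580, tight to the face. On to the rockers.

```bash
python3 - <<'E'
from h import *
plan([(.50,.0,.27),(.592,.2585,.22),(.592,.2585,.15)],.158)
E
```

```text
t 13.9 tcp [ 0.4243 -0.2368  0.2668] head -0.178 F [0.1 0.4 0.1] z axis [-0.002  0.    -1.   ]
(0.5, 0.0, 0.27) -> [-3.26 24.65 -0.33] twist -19.2
(0.592, 0.2585, 0.22) -> [-7.75 51.72  4.66] twist -19.2
(0.592, 0.2585, 0.15) -> [-7.76 51.72 11.66] twist -19.2
```

>>> move_arm:
  rows: [-1, 6, -2, 0, -2, 12, -2, 0, -2.5, 18, -2, 0, -3, 24, -2, 0, -4, 30, -2, 0, -5, 36, -2, -6, -6, 42, -1, -13, -7, 48, 2, -19, -7.7, 51.5, 4.5, -19, -7.7, 51.5, 4.5, -19]

```text
clock: 15.15
tcp_pos: [0.5894, 0.2595, 0.2175]
orientation: [0.249, -3.124, 0.004]
contact_force: [0.2, -0.6, 0.0]
grip_width: -0.0003
gripper_force: 0.0
```

```bash
python3 - <<'E'
from h import *
plan([(.592,.2585,.15),(.592,.2585,.10),(.583,.317,.15)],.158)
import json
P=r.camera_params("wrist");w=r.grab_frame("wrist");cv2.imwrite('w3.png',w)
h=cv2.cvtColor(w,cv2.COLOR_BGR2HSV)
for nm,lo,hi in(("green",(50,120,40),(75,255,255)),("violet",(130,100,40),(155,255,255))):
    k,l,s,ce=cv2.connectedComponentsWithStats(cv2.inRange(h,lo,hi))
    for i in range(1,k):
        if s[i,4]>30:print(nm,s[i],ce[i].round(1),onz("wrist",ce[i],.0947,P).round(4))
E
```

```text
t 15.15 tcp [0.5894 0.2595 0.2175] head 0.159 F [ 0.2 -0.6  0. ] z axis [-0.007 -0.003 -1.   ]
(0.592, 0.2585, 0.15) -> [-0.29 -0.13  6.75] twist 0.1
(0.592, 0.2585, 0.1) -> [-0.33 -0.12 11.75] twist 0.1
(0.583, 0.317, 0.15) -> [-0.33  5.79  6.74] twist 0.1
green [105   1  29  45 808] [118.9  22.9] [0.4732 0.074  0.0947]
green [304 175  31  28 844] [318.6 188.6] [0.5849 0.2575 0.0947]
violet [367 175  32  28 879] [382.4 188.6] [0.5756 0.3157 0.0947]
```

>>> move_arm:
  rows: [-0.1, 0, 3, 0, -0.1, 0, 7, 0, -0.1, 0, 10, 0, -0.1, 0, 11.5, 0, -0.1, 0, 11.5, 0]

```text
clock: 15.82
tcp_pos: [0.5925, 0.2551, 0.1077]
orientation: [0.239, -3.131, 0.001]
contact_force: [0.0, 0.3, 0.2]
grip_width: -0.0002
gripper_force: 0.0
```

```bash
python3 - <<'E'
from h import *
plan([(.592,.2585,.076)],.158)
E
```

```text
t 15.82 tcp [0.5925 0.2551 0.1077] head 0.153 F [0.  0.3 0.2] z axis [-0.001 -0.001 -1.   ]
(0.592, 0.2585, 0.076) -> [-0.    0.34  3.17] twist -0.3
```

>>> move_arm:
  rows: [0, 0.3, 0.5, 0, 0, 0.3, 1, 0, 0, 0.3, 1.4, 0, 0, 0.3, 1.7, 0, 0, 0.3, 2, 0, 0, 0.3, 2.2, 0, 0, 0.3, 2.4, 0, 0, 0.3, 2.4, 0]

```text
clock: 16.82
tcp_pos: [0.5922, 0.2593, 0.0839]
orientation: [0.241, -3.132, 0.0]
contact_force: [-0.3, 0.7, 0.3]
grip_width: 0.0001
gripper_force: 0.0
```

>>> move_arm:
  rows: [0, 0, 0.2, 0, 0, 0, 0.4, 0, 0, 0, 0.6, 0, 0, 0, 0.6, 0]

```text
clock: 17.32
tcp_pos: [0.5926, 0.2594, 0.0782]
orientation: [-0.241, 3.132, 0.0]
contact_force: [1.9, 0.8, 2.4]
grip_width: -0.0002
gripper_force: 1.4
```

>>> move_arm:
  rows: [0, 0, 0.2, 0, 0, 0, 0.4, 0, 0, 0, 0.6, 0, 0, 0, 0.6, 0]

```text
clock: 17.82
tcp_pos: [0.5922, 0.2594, 0.0738]
orientation: [0.241, -3.132, -0.001]
contact_force: [-4.0, -1.3, 17.4]
grip_width: 0.0001
gripper_force: 8.6
```

>>> move_arm:
  rows: [0, 0, -1, 0, 0, 0, -3, 0, 0, 0, -5, 0, 0, 3, -5, 0, 0, 6, -5, 0, 0, 6, -5, 0, 0, 6, -5, 0]

```text
clock: 18.7
tcp_pos: [0.5834, 0.3177, 0.1227]
orientation: [-0.241, 3.132, -0.001]
contact_force: [0.4, -0.1, -0.5]
grip_width: -0.0
gripper_force: 0.0
```

```bash
python3 - <<'E'
from h import *
plan([(.583,.317,.084),(.583,.317,.074)],.158)
P=r.camera_params("wrist");w=r.grab_frame("wrist")
h=cv2.cvtColor(w,cv2.COLOR_BGR2HSV)
for nm,lo,hi in(("green",(50,120,40),(75,255,255)),("violet",(130,100,40),(155,255,255))):
    k,l,s,ce=cv2.connectedComponentsWithStats(cv2.inRange(h,lo,hi))
    for i in range(1,k):
        if s[i,4]>30:print(nm,s[i],ce[i].round(1),onz("wrist",ce[i],.088 if nm=="green" else .0947,P).round(4))
E
```

```text
t 18.7 tcp [0.5834 0.3177 0.1227] head 0.153 F [ 0.4 -0.1 -0.5] z axis [ 0.    -0.001 -1.   ]
(0.583, 0.317, 0.084) -> [ 0.05 -0.06  3.87] twist -0.3
(0.583, 0.317, 0.074) -> [ 0.05 -0.06  4.87] twist -0.3
green [ 205  200   48   37 1601] [228.8 217.6] [0.5867 0.2586 0.088 ]
violet [ 298  197   45   41 1827] [319.9 217. ] [0.5748 0.3167 0.0947]
```

>>> move_arm:
  rows: [0, 0, 1, 0, 0, 0, 2, 0, 0, 0, 3, 0, 0, 0, 3.6, 0, 0, 0, 4, 0, 0, 0, 4.2, 0, 0, 0, 4.4, 0, 0, 0, 4.6, 0, 0, 0, 4.8, 0, 0, 0, 4.8, 0]

```text
clock: 20.0
tcp_pos: [0.5829, 0.3188, 0.074]
orientation: [0.242, -3.132, -0.0]
contact_force: [2.3, 0.3, 1.6]
grip_width: 0.0
gripper_force: 1.2
```

>>> move_arm:
  rows: [0, 0, 0.1, 0, 0, 0, 0.2, 0, 0, 0, 0.3, 0, 0, 0, 0.3, 0]

```text
clock: 20.5
tcp_pos: [0.583, 0.3189, 0.0738]
orientation: [0.241, -3.132, -0.002]
contact_force: [-6.2, -2.8, 21.8]
grip_width: -0.0001
gripper_force: 10.9
```

Violet bottomed at the same height, with 22 N. I'll rise clear and check the rockers numerically.

>>> move_arm:
  rows: [0, 0, -1, 0, 0, 0, -4, 0, 0, 0, -8, 0, 2, 0, -12, 0, 4, 0, -16, 0, 4, 0, -18, 0, 4, 0, -18, 0]

```text
clock: 21.38
tcp_pos: [0.5434, 0.3129, 0.2521]
orientation: [-0.242, 3.131, 0.002]
contact_force: [-0.5, 0.2, -0.9]
grip_width: -0.0003
gripper_force: 0.0
```

```bash
python3 - <<'E'
from h import *
plan([])
P=r.camera_params("wrist");w=r.grab_frame("wrist")
h=cv2.cvtColor(w,cv2.COLOR_BGR2HSV)
for nm,lo,hi in(("green",(50,120,40),(75,255,255)),("violet",(130,100,40),(155,255,255)),("white",(0,0,185),(180,40,255))):
    k,l,s,ce=cv2.connectedComponentsWithStats(cv2.inRange(h,lo,hi))
    for i in range(1,k):
        q=onz("wrist",ce[i],.088,P)
        if s[i,4]>30 and .5<q[0]<.65 and .14<q[1]<.37:
            y0,y1=s[i,1],s[i,1]+s[i,3];print(nm,s[i],q.round(4),[onz("wrist",(ce[i][0],y),.088,P)[:2].round(4).tolist() for y in(y0,y1)])
a=cv2.imread('s2.png');b=r.grab_frame("side");print("tray region diff",cv2.absdiff(a,b)[215:300,345:440].mean())
E
```

```text
t 21.38 tcp [0.5434 0.3129 0.2521] head 0.154 F [-0.5  0.2 -0.9] z axis [ 0.001  0.001 -1.   ]
green [250 203  28  23 573] [0.587  0.2584 0.088 ] [[0.5747, 0.2571], [0.6008, 0.2599]]
violet [305 203  27  22 571] [0.5773 0.317  0.088 ] [[0.5656, 0.3152], [0.5904, 0.3191]]
white [195 203  25  22 536] [0.596  0.1971 0.088 ] [[0.5841, 0.1964], [0.6094, 0.1978]]
tray region diff 11.967141382868936
```

```bash
python3 -c "
from bench import r
print(r.hand_in())"
```

```text
the job is handed in; nothing more can be done
None
```

I pushed the tray home to its stop, then pressed the green rocker and the violet rocker fully down in that order. I didn't go near the white rocker, and handed in at about 21 s with the arm clear. On the first push the shut fingertips, really about 13 mm above the reported TCP instead of 14 mm below, passed over the tray plate and above the dish with no contact force, so I lowered and pushed again.

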